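# Dock the pallet board and shoot the bolt

## Task

Push the loose pallet board along the rails of its dock until you feel it drop down into the notches of the rails and it sits level; do not lift it out of the dock and do not ram it. Then push the dock's steel slide bolt fully home over the board's edge so that the board is locked, back off, and leave the other things on the bench where they are.

Things in the scene. Friction and masses are not known exactly. Their poses are not given: they have to be found in the camera images.
- dock: Fixed olive dock, base plate 330 x 200 x 10 mm, origin under its middle on the bench, z up. Its x runs along two steel rails (y 40 to 80 mm each side, tops 35 mm high, x -160 to 160); the board slides to +x. Between the rails it is open down to 10 mm. Guides at y 81.5 to 93.5 mm each side, 52 mm high. The slide bolt is on the +y side.
- seat (a point): Where the board's origin lies once dropped in: 40 mm ahead (+x) of the dock's origin, on its middle line, 28 mm above the bench; axes as the dock. Four notches in the rails, 7 mm deep, 22 mm long, upright walls, take the four feet (16 mm long, 3 mm play each way) at this place only; they stop the board there, nothing else does.
- board: Loose plywood board, rubber top, 150 (x) x 160 mm (y): feet 8 mm high, then 18 mm of board. Origin under its middle at the feet's soles, +x as the dock's. Starts on the rails (origin 35 mm above the bench), 45 to 105 mm short of the seat; seated, origin at 28, top at 54 mm. 0.5 to 0.9 kg, slides with a few N, 1.5 mm side play.
- board_edge (a point): Middle of the board's upright trailing edge (the face towards the dock's -x), 75 mm behind the board's middle and 17 mm above its soles: push here towards +x. The face spans 8 to 26 mm above the soles and 160 mm across.
- bolt (a joint): Slide of the steel bolt, in m: 0 = drawn back clear of the board, 0.035 = fully home (end stop), its end 27 mm over the board's edge. Starts at 0 to 0.004, moves to the dock's -y with 2 to 4 N, stays where left. Its underside is 56 mm above the bench: the board blocks it until dropped in.
- bolt_tab (a point): Middle of the outer (dock +y) face of the upright tab on the bolt: push here to the dock's -y. Tab 34 mm wide (x), 10 thick (y), from 64 to 88 mm above the bench; nothing stands just beyond it. Drawn back, this point is 130 mm from the dock's middle line, at the seat's x; it moves with the bolt. Axes as the dock.
- spray: Bystander: white plastic bottle with a black cap, 50 mm wide, 110 mm high, origin under its middle. Leave it alone.
- tape: Bystander: roll of pale tape lying flat, 90 mm wide, 24 mm high, origin under its middle. Leave it alone.
- mug: Bystander: white mug, 76 mm wide, 90 mm high, origin under its middle. Leave it alone.
There are look-alikes about, which are no part of the job. Several things have the shape of the board; the one meant has the colours described above.

How it is judged:
On the way, in this order (a step that is already met when the one before it is completed fails the run):
1. the board has dropped into the notches, level, with the bolt still drawn back (horizontal distance between board and seat below 0.007 m and z of board in the frame of seat below 0.0025 m and angle between board's own z axis and vertical below 0.03 rad and value of joint bolt below 0.012 m), for 0.1 s.
2. the bolt is home over the board (value of joint bolt above 0.031 m), for 0.1 s.
At the end, for the whole second after the job is handed in: The board lies in its notches (within 7 mm of the seat horizontally, soles within 2.5 mm of the notch floor, tilted under 0.03 rad, at rest) and the bolt is at least 31 mm of its 35 mm home (horizontal distance between board and seat below 0.007 m and z of board in the frame of seat below 0.0025 m and angle between board's own z axis and vertical below 0.03 rad and linear speed of board below 0.01 m/s and value of joint bolt above 0.031 m); the robot touches nothing.
It fails at once if the board is lifted out of the dock (15 mm or more above the rails) (z of board in the frame of seat above 0.022 m).
It fails at once if the board is rammed (over 60 N from the fingers) (contact force between the fingers and board above 60 N).
It fails at once if the bottle is moved more than 25 mm (distance of spray from where it was at the start of the episode above 0.025 m).
It fails at once if the tape is moved more than 25 mm (distance of tape from where it was at the start of the episode above 0.025 m).
It fails at once if the mug is moved more than 25 mm (distance of mug from where it was at the start of the episode above 0.025 m).
It also fails if it takes over 42 s, if anything falls off the work surface, if the arm or the gripper's body presses on something with over 40 N, if the wrist force passes 120 N, or if a joint passes its speed limit or range.

## Robot

A 7-joint arm with a two-finger parallel gripper is mounted at the origin on the work surface. World frame = base frame: x ahead of the robot, y to its left, z up, the work surface at z = 0. Lengths are in m, angles in rad, forces in N, time in s.
With the tool pointing down it reaches from about 0.35 to 0.9 m from the base axis. Payload 19.9 kg.
Tool frame: the origin (TCP) lies on the front face of the gripper's body, between the roots of the fingers; the fingertips stand 97 mm ahead of it and the grasp point (between the pads) lies 78 mm ahead of it (tcp_to_grasp is the distance from the TCP to the grasp point, in m); z points along the fingers, y is the direction in which the jaws open and shut (so a half turn about z gives the same grasp; the last joint's range is limited). The gripper opens to 94 mm and grips with 3 to 60 N. Pads are 16 mm wide; open, the fingers measure 119 mm over their backs; the gripper's body (75 mm by 177 mm) begins 78 mm behind the grasp point.
Start: joints at [-1.226, 0.417, -0.01, 1.614, 0.005, 1.111, -0.053], TCP at [0.235, 0.579, 0.303] pointing down, gripper open.
Joint ranges: [-2.81, 2.81], [-0.39, 2.02], [-1.27, 1.25], [0.06, 2.57], [-1.19, 4.33], [0.19, 2], [-2.82, 2.82]. Speed limits (rad/s): [1.89, 1.89, 2.39, 2.39, 3.01, 3.01, 3.01].

## Interface

Orientations are given as a 3x3 rotation matrix whose columns are the frame's x, y, z axes.
In Python, from plant import * gives the robot as it stands.
- The arm moves only by the tool jog_arm, never from a script. Its argument "plan" is a list of rows, each a list of 5 numbers: the shift along the tool's x, y, z in cm, then the turn about the tool's z in rad, then the opening in per cent of the stroke, from 0 (shut) to 100 (fully open). In form: [[tx, ty, tz, twist, jaw], ...]. A call has 1 to 5 rows; each row is the pose to reach, as a shift and turn from the pose measured when the call began, along the tool's axes at that moment; what a row does not reach only later rows make up. A row lasts 1/12 s, in which the tool goes at most 41.7 mm and 7.16 degrees, less where a joint would pass 70% of its speed; a pose out of reach is approached as far as the arm can. A call with a gripper value outside its range is refused whole. The fingers move at their own pace and stop on an object; "grip_force" is the grip in N (left out, the last holds). Time passes only in rows, so rows that repeat a pose let the fingers close. It gives the time, the measured TCP pose, the force and the opening at its end, in the units of the state.
- sense(): the state, without advancing time (a new reading comes with each control period).
- snapshot(name): name is "scene" or "side" or "wrist"; returns a dict with "img" (400x640x3 uint8, red, green, blue), "intrinsics" (3x3 intrinsics, pixels), "world_from_camera" (4x4, takes a point from camera to world coordinates); the wrist camera has in their place "mount" (4x4, takes a point from camera to tool coordinates, whose origin is the TCP and whose axes are the flange's). Camera axes: x right, y up, looking along -z (the intrinsics and any distortion apply to the point x, -y, -z); pixel columns grow to the right and rows downward; lengths in m; the calibration is good to about 2 mm. A picture is of the moment at which its call begins: read the wrist's pose just before it. There is no depth.
- finish_job(): hands the job in, once; it reports no verdict.
The state is a dict: "time_s": time; "qpos": joint angles; "qd": joint speeds; "effort": joint torques, N m; "eef_pos": TCP position; "eef_rot": TCP orientation; "wrist_force": force on the tool from outside, world axes, zero at the start; "ft_torque": the same for the moment, N m; "opening": finger opening in m.
Only numpy, scipy, OpenCV 4.12 (cv2) and the standard library are available. Lean on these libraries where they do the work, as an engineer would, in place of code of your own. Each camera call takes 0.05 s, during which the arm holds its last target. There are 200 camera calls.

## Working session

There is one attempt and no reset: what is moved stays moved. The work goes in short steps, Python scripts to look and compute and a tool call to move; the robot and the scene stay as the last step left them, time stands still between calls to the robot, and variables do not carry over. Pictures are saved under pics/ and viewed, about 8 in all and at most 12, crops included, and the job is handed in when it is done.

Besides the shell and the picture viewer there is one more tool, called by a JSON object that holds its "api" and its "payload". jog_arm: Moves the arm, as the interface text tells. Its arguments: {"type":"object","properties":{"plan":{"type":"array"},"grip_force":{"type":"number"}},"required":["plan"]}

```bash
mkdir -p pics; ls
python3 - <<'E'
from plant import *
import cv2,pickle
s=sense();print({k:s[k] for k in ('time_s','eef_pos','eef_rot','wrist_force','opening')})
d={}
for n in ('scene','side'):
    r=snapshot(n);d[n]=r;cv2.imwrite(f'pics/{n}0.png',r['img'][:,:,::-1]);print(n,r['intrinsics'],r['world_from_camera'],[k for k in r])
pickle.dump(d,open('d0.pkl','wb'))
E
```

```text
pics
{'time_s': 0.0, 'eef_pos': array([0.23510294, 0.57881757, 0.30200627]), 'eef_rot': array([[-9.26493706e-01,  3.76310079e-01, -3.69693561e-04],
       [ 3.76310246e-01,  9.26492942e-01, -1.19448845e-03],
       [-1.06979568e-04, -1.24580551e-03, -9.99999218e-01]]), 'wrist_force': array([0.43331826, 0.26131523, 0.70924057]), 'opening': 0.0942739352716255}
scene [[508.1482599    0.         320.11768005]
 [  0.         508.1482599  196.20861569]
 [  0.           0.           1.        ]] [[-0.80997767 -0.46103374  0.36246941  0.97300487]
 [ 0.586306   -0.62238246  0.51854156  0.6704754 ]
 [-0.01347055  0.63252507  0.77442274  1.0211123 ]
 [ 0.          0.          0.          1.        ]] ['img', 'intrinsics', 'world_from_camera']
side [[402.61429877   0.         318.68774855]
 [  0.         402.61429877 193.04033955]
 [  0.           0.           1.        ]] [[ 0.96770986  0.1063124  -0.22855042  0.31966226]
 [-0.25124019  0.48017104 -0.84042497 -0.76737861]
 [ 0.0203957   0.87070859  0.4913762   0.5367689 ]
 [ 0.          0.          0.          1.        ]] ['img', 'intrinsics', 'world_from_camera']
```

View pics/scene0.png

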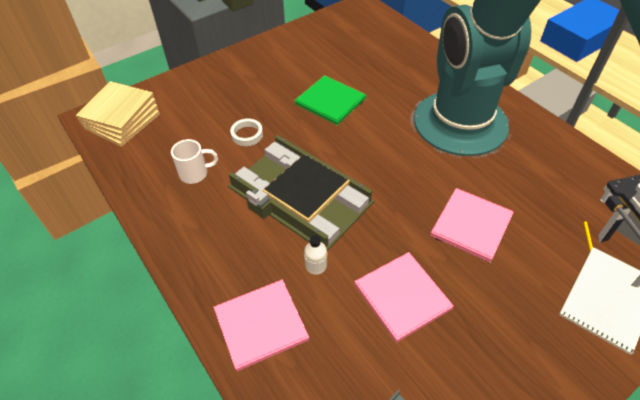

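View pics/side0.png

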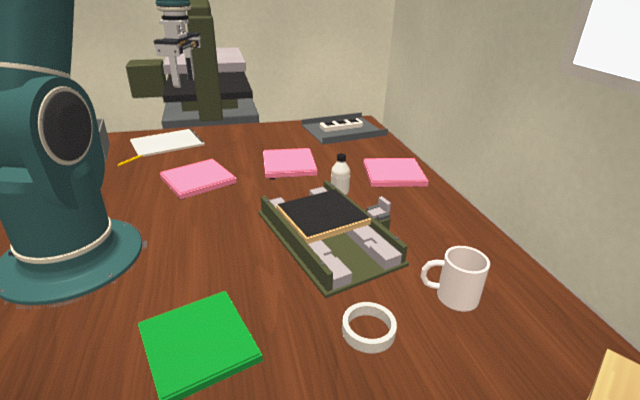

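The scene view shows the black-topped board at about (307,188) and the dock spanning (232,182) to (370,200), with the bolt at (260,200). The spray is at (315,257), the tape at (246,131) and the mug at (190,160). The side view agrees: bolt at (380,210), and the rails' free +x end is at the near side, (365,270). I'll enlarge both for corner picking.

Run:
```python
import cv2,pickle,numpy as np
d=pickle.load(open('d0.pkl','rb'))
a=d['scene']['img'][130:260,220:380,::-1];b=d['side']['img'][175:300,250:410,::-1]
cv2.imwrite('pics/c1.png',cv2.resize(a,None,fx=4.5,fy=4.5,interpolation=cv2.INTER_CUBIC))
cv2.imwrite('pics/c2.png',cv2.resize(b,None,fx=4.5,fy=4.5,interpolation=cv2.INTER_CUBIC))
```

```text
(no output)
```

View pics/c1.png

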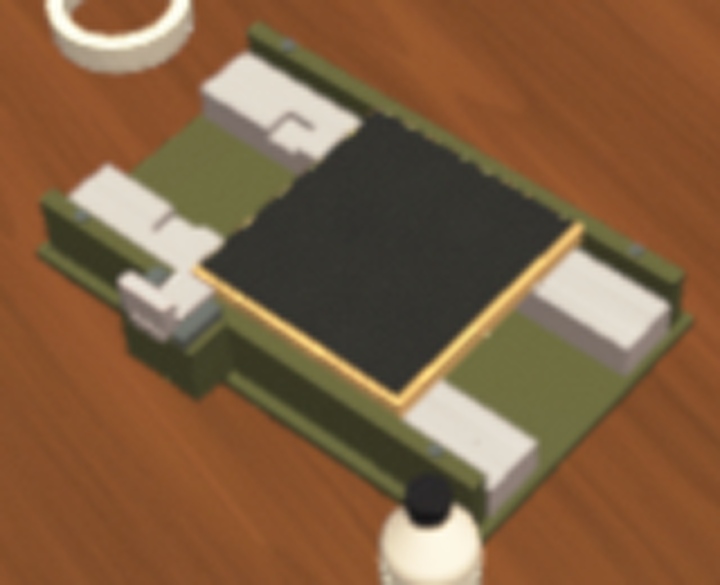

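View pics/c2.png

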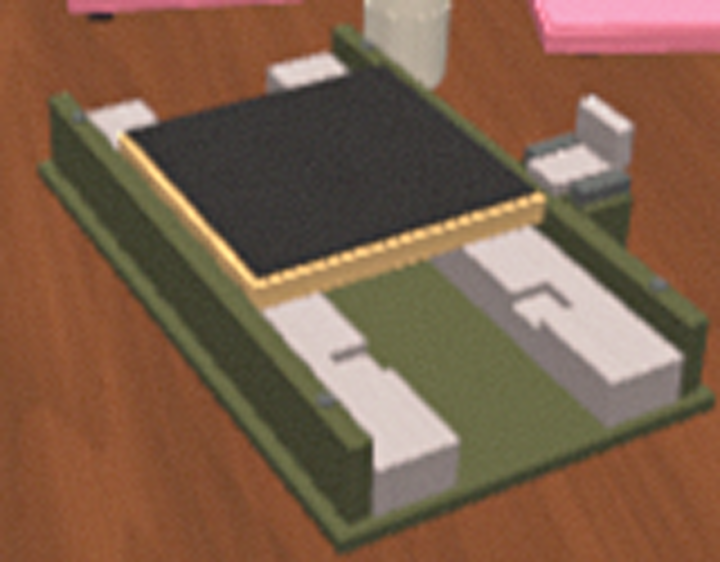

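The corners are clear in both crops: rail ends, base corners, and the board's top edges. I'll fit dock x, y, yaw and the board offset to both views.

```bash
cat > h.py <<'E'
import numpy as np,pickle
def proj(r,P):
    T=np.linalg.inv(r['world_from_camera']);c=P@T[:3,:3].T+T[:3,3];K=r['intrinsics']
    return np.c_[K[0,2]+K[0,0]*c[:,0]/-c[:,2],K[1,2]+K[1,1]*-c[:,1]/-c[:,2]]
def D(p,P):
    c,s=np.cos(p[2]),np.sin(p[2]);P=np.asarray(P,float)/1000
    return P@np.array([[c,s,0],[-s,c,0],[0,0,1]])+[p[0],p[1],0]
E
python3 - <<'E'
from h import *
from scipy.optimize import least_squares
d=pickle.load(open('d0.pkl','rb'))
S=[((160,-80,35),(245,53),0),((160,-40,35),(203,92),0),((160,40,35),(110,165),0),((-160,-40,35),(627,348),0),((-160,-80,35),(670,308),0),((-160,40,35),(537,443),0),((-165,-100,10),(692,318),0),((165,100,10),(40,248),0),
((-75,-80,61),(582,226),1),((-75,80,61),(400,400),1),((75,80,61),(197,268),1)]
V=[((160,80,35),(683,355),0),((160,40,35),(610,383),0),((160,-40,35),(458,440),0),((160,-80,35),(373,470),0),((165,100,10),(713,395),0),((165,-100,10),(343,543),0),((-165,-100,10),(42,168),0),((75,-80,61),(258,275),1),((75,80,61),(545,197),1),((-75,-80,61),(122,135),1)]
def pred(p,C,n):
    P=np.array([c[0] for c in C],float);P[:,0]+=np.array([c[2] for c in C])*p[3]*1000
    return proj(d[n],D(p,P))
px=lambda C,o:(np.array([c[1] for c in C])+.5)/4.5-.5+o
oS,oV=(220,130),(250,175)
f=lambda p:np.r_[(pred(p,S,'scene')-px(S,oS)),(pred(p,V,'side')-px(V,oV))].ravel()
best=min((least_squares(f,[.4,.1,y,-.03],loss='soft_l1') for y in np.arange(-3,3,.7)),key=lambda r:r.cost)
p=best.x;print(p,np.degrees(p[2]));print(f(p).reshape(-1,2).round(1).tolist())
tab=[(x+40,y,z) for z in(64,88) for x in(-17,17) for y in(130,120)]
for n,o in(('scene',oS),('side',oV)): print(n,((proj(d[n],D(p,tab))-o)*4.5).round().tolist())
np.save('p.npy',p)
for nm,q in dict(board_edge=(p[3]*1000-75,0,52),seat=(40,0,28),seat_edge=(-35,0,45),tab=(40,130,76),xend=(-165,0,10)).items(): print(nm,D(p,[q]).round(4))
E
```

```text
[ 0.5352897  -0.05005128 -1.31532707 -0.02396482] -75.36268966129214
[[-0.1, -0.5], [-0.8, -1.1], [-1.0, -0.4], [-0.5, 0.3], [-0.4, -0.7], [-0.6, -0.2], [0.3, -0.5], [-1.7, -0.1], [0.0, -0.8], [-0.9, 0.4], [-1.9, -0.8], [-0.4, -0.2], [-0.1, -0.6], [-0.2, -0.7], [0.5, -0.7], [0.6, -0.9], [-1.3, -1.5], [-1.1, -2.1], [-1.2, 0.5], [-0.2, -1.9], [-1.2, -2.2]]
scene [[159.0, 340.0], [172.0, 329.0], [114.0, 309.0], [127.0, 298.0], [154.0, 312.0], [167.0, 300.0], [108.0, 280.0], [122.0, 269.0]]
side [[591.0, 131.0], [575.0, 135.0], [632.0, 162.0], [616.0, 167.0], [595.0, 90.0], [579.0, 94.0], [637.0, 120.0], [621.0, 125.0]]
board_edge [[0.5103 0.0457 0.052 ]]
seat [[ 0.5454 -0.0888  0.028 ]]
seat_edge [[ 0.5264 -0.0162  0.045 ]]
tab [[ 0.6712 -0.0559  0.076 ]]
xend [[0.4936 0.1096 0.01  ]]
```

The fit is consistent: residuals are about 1 px, the board is 64 mm short of the seat (given range 45 to 105), and the predicted tab corners land on the visible tab. The first move goes above the point behind the board's trailing edge, with the jaw axis turned along dock y.

{"api": "jog_arm", "payload": {"plan": [[-43.8, -36.6, 0, 0.93, 50], [-43.8, -36.6, 0, 0.93, 50], [-43.8, -36.6, 0, 0.93, 50], [-43.8, -36.6, 0, 0.93, 50], [-43.8, -36.6, 0, 0.93, 50]]}}

```text
time_s: 0.52
eef_pos: [0.3334, 0.3931, 0.3024]
eef_rot: [[-0.526, 0.85, -0.0], [0.85, 0.526, -0.001], [-0.0, -0.001, -1.0]]
wrist_force: [1.5, 0.6, 0.3]
opening: 0.0642
```

{"api": "jog_arm", "payload": {"plan": [[-36.0, -2.4, 0, 0.3, 50], [-36.0, -2.4, 0, 0.3, 50], [-36.0, -2.4, 0, 0.3, 50], [-36.0, -2.4, 0, 0.3, 50], [-36.0, -2.4, 0, 0.3, 50]]}}

```text
time_s: 0.93
eef_pos: [0.4306, 0.2089, 0.3026]
eef_rot: [[-0.251, 0.968, -0.001], [0.968, 0.251, -0.001], [-0.0, -0.001, -1.0]]
wrist_force: [1.7, 1.3, -0.2]
opening: 0.0473
```

```bash
cat >> h.py <<'E'
def shift(q,s):
    """dock point (mm) for the fingertips -> tool shift cm, twist"""
    p=np.load('p.npy');R=np.array(s['eef_rot']);t=D(p,[q])[0]+[0,0,.097]
    a=p[2]+np.pi/2;ya=np.arctan2(R[1,1],R[0,1])
    dk=D([0,0,-p[2]],[(np.array(s['eef_pos'])-[p[0],p[1],.097])*1000])[0]*1000
    print('tips at dock mm',dk.round(1),'shift cm',(R.T@(t-s['eef_pos'])*100).round(2),'twist',round(ya-a,3),'F',s['wrist_force'].round(1),'F dock',(D([0,0,-p[2]],[s['wrist_force']])[0]*1000).round(1),'t',s['time_s'])
E
python3 -c "
from plant import *
from h import *
shift((-129,0,42),sense())"
```

```text
tips at dock mm [-277.   -35.9  205.6] shift cm [-14.79   3.62  16.37] twist -0.002 F [ 1.7  1.3 -0.2] F dock [-0.8  2.  -0.2] t 0.9333
```

Position over the spot first, then descend partway.

{"api": "jog_arm", "payload": {"plan": [[-14.8, 3.6, 0, 0, 50], [-14.8, 3.6, 0, 0, 50], [-14.8, 3.6, 0, 0, 50], [-14.8, 3.6, 0, 0, 50], [-14.8, 3.6, 8, 0, 50]]}}

```text
time_s: 1.35
eef_pos: [0.5072, 0.0693, 0.2661]
eef_rot: [[-0.244, 0.97, 0.01], [0.97, 0.244, 0.001], [-0.002, 0.009, -1.0]]
wrist_force: [2.5, 0.4, -0.1]
opening: 0.0475
```

{"api": "jog_arm", "payload": {"plan": [[0, 0, 5, 0, 50], [0, 0, 5, 0, 50], [0, 0, 5, 0, 50]]}}

```text
time_s: 1.6
eef_pos: [0.5067, 0.0689, 0.2149]
eef_rot: [[-0.244, 0.97, 0.005], [0.97, 0.244, -0.001], [-0.002, 0.005, -1.0]]
wrist_force: [-0.0, 0.1, 0.6]
opening: 0.0467
```

```bash
python3 -c "
from plant import *
from h import *
import cv2
shift((-129,0,42),sense())
r=snapshot('wrist');cv2.imwrite('pics/w1.png',r['img'][:,:,::-1])
a=[snapshot(n)['img'] for n in('scene','side')]
"
```

```text
tips at dock mm [-122.3    2.5  117.9] shift cm [ 0.68 -0.29  7.59] twist -0.009 F [-0.   0.1  0.6] F dock [-0.1 -0.   0.6] t 1.6
```

View pics/w1.png

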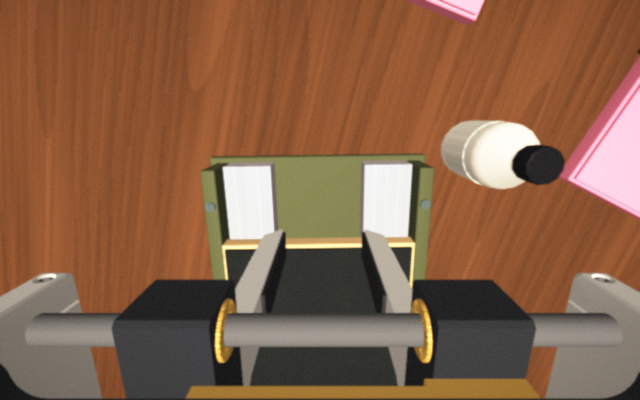

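The wrist view shows the board's trailing edge at row ~241 (columns 222 to 414) and the rail end at row ~163. The bottle is off to the right. I'll check these against the fit.

```bash
python3 -c "
from plant import *
from h import *
s=sense();r=snapshot('wrist')
T=np.eye(4);T[:3,:3]=s['eef_rot'];T[:3,3]=s['eef_pos']
r['world_from_camera']=T@r['mount']
p=np.load('p.npy')
q=[(p[3]*1000-75,-80,61),(p[3]*1000-75,80,61),(-160,-80,35),(-160,-40,35),(-160,40,35),(-160,80,35),(-122,26,118)]
print([k for k in r]);print(proj(r,D(p,q)).round(1))
"
```

```text
['img', 'intrinsics', 'mount', 'world_from_camera']
[[218.8 241.7]
 [412.2 239.5]
 [221.3 163.3]
 [268.3 162.8]
 [361.9 162. ]
 [408.4 161.6]
 [355.5 241.5]]
```

The fit holds to about 2 mm. Now descend to tip z = 42 mm.

{"api": "jog_arm", "payload": {"plan": [[0.7, -0.1, 2.5, 0, 50], [0.7, -0.1, 5, 0, 50], [0.7, -0.1, 7.0, 0, 50], [0.7, -0.1, 7.6, 0, 50], [0.7, -0.1, 7.6, 0, 50]]}}

```text
time_s: 2.22
eef_pos: [0.5066, 0.0769, 0.1423]
eef_rot: [[-0.246, 0.969, 0.011], [0.969, 0.246, 0.002], [-0.001, 0.012, -1.0]]
wrist_force: [-0.6, -0.2, -0.9]
opening: 0.0467
```

```bash
python3 -c "
from plant import *
from h import *
shift((-109,1,42),sense())"
```

```text
tips at dock mm [-130.1    4.3   45.3] shift cm [-2.11 -0.32  0.33] twist -0.007 F [-0.6 -0.2 -0.9] F dock [ 0.  -0.6 -0.9] t 2.2167
```

{"api": "jog_arm", "payload": {"plan": [[-0.5, -0.2, 0.3, 0, 50], [-1.0, -0.3, 0.3, 0, 50], [-1.4, -0.3, 0.3, 0, 50], [-1.8, -0.3, 0.3, 0, 50], [-2.1, -0.3, 0.3, 0, 50]]}}

```text
time_s: 2.63
eef_pos: [0.5093, 0.0552, 0.1399]
eef_rot: [[-0.245, 0.969, 0.012], [0.969, 0.245, 0.002], [-0.001, 0.013, -1.0]]
wrist_force: [0.8, 0.3, 0.6]
opening: 0.0469
```

{"api": "jog_arm", "payload": {"plan": [[-0.3, 0, 0, 0, 50], [-0.6, 0, 0, 0, 50], [-0.9, 0, 0, 0, 50], [-1.2, 0, 0, 0, 50], [-1.5, 0, 0, 0, 50]]}}

```text
time_s: 3.05
eef_pos: [0.5131, 0.0413, 0.1402]
eef_rot: [[-0.246, 0.969, 0.013], [0.969, 0.246, 0.003], [-0.0, 0.013, -1.0]]
wrist_force: [-1.9, 7.1, 5.4]
opening: 0.0469
```

```bash
python3 -c "
from plant import *
from h import *
shift((-109,1,42),sense())"
```

```text
tips at dock mm [-94.    1.7  43.2] shift cm [ 1.5  -0.08  0.12] twist -0.007 F [-1.9  7.1  5.4] F dock [-7.4  0.   5.4] t 3.05
```

Contact at about 7 N, and the board is sliding. The seated edge means tips at roughly x = -43.

{"api": "jog_arm", "payload": {"plan": [[-0.4, 0, 0.1, 0, 50], [-0.8, 0, 0.1, 0, 50], [-1.2, 0, 0.1, 0, 50], [-1.6, 0, 0.1, 0, 50], [-2.0, 0, 0.1, 0, 50]]}}

```text
time_s: 3.47
eef_pos: [0.5182, 0.0226, 0.1394]
eef_rot: [[-0.247, 0.969, 0.013], [0.969, 0.247, 0.004], [0.001, 0.013, -1.0]]
wrist_force: [-0.7, 6.1, 4.1]
opening: 0.047
```

{"api": "jog_arm", "payload": {"plan": [[-0.3, 0, 0, 0, 50], [-0.6, 0, 0, 0, 50], [-0.9, 0, 0, 0, 50], [-1.2, 0, 0, 0, 50], [-1.5, 0, 0, 0, 50]]}}

```text
time_s: 3.88
eef_pos: [0.522, 0.0081, 0.1395]
eef_rot: [[-0.247, 0.969, 0.012], [0.969, 0.247, 0.005], [0.001, 0.013, -1.0]]
wrist_force: [-1.0, 5.1, 2.4]
opening: 0.0472
```

```bash
python3 -c "
from plant import *
from h import *
shift((-109,1,42),sense())"
```

```text
tips at dock mm [-59.6   1.8  42.5] shift cm [ 4.94 -0.11  0.05] twist -0.006 F [-1.   5.1  2.4] F dock [-5.2  0.3  2.4] t 3.8833
```

{"api": "jog_arm", "payload": {"plan": [[-0.2, 0, 0, 0, 50], [-0.4, 0, 0, 0, 50], [-0.6, 0, 0, 0, 50], [-0.8, 0, 0, 0, 50], [-1.0, 0, 0, 0, 50]]}}

```text
time_s: 4.3
eef_pos: [0.5244, -0.0016, 0.1395]
eef_rot: [[-0.247, 0.969, 0.012], [0.969, 0.247, 0.005], [0.002, 0.013, -1.0]]
wrist_force: [-0.9, 4.6, 2.7]
opening: 0.0474
```

{"api": "jog_arm", "payload": {"plan": [[-0.1, 0, 0, 0, 50], [-0.2, 0, 0, 0, 50], [-0.3, 0, 0, 0, 50], [-0.4, 0, 0, 0, 50]]}}

```text
time_s: 4.63
eef_pos: [0.5255, -0.0055, 0.1394]
eef_rot: [[-0.247, 0.969, 0.012], [0.969, 0.247, 0.005], [0.002, 0.013, -1.0]]
wrist_force: [-0.7, 1.8, -0.3]
opening: 0.047
```

{"api": "jog_arm", "payload": {"plan": [[-0.1, 0, 0, 0, 50], [-0.2, 0, 0, 0, 50], [-0.2, 0, 0, 0, 50]]}}

```text
time_s: 4.88
eef_pos: [0.5261, -0.0076, 0.1394]
eef_rot: [[-0.247, 0.969, 0.013], [0.969, 0.247, 0.005], [0.001, 0.013, -1.0]]
wrist_force: [1.0, 2.9, 1.0]
opening: 0.0472
```

```bash
python3 -c "
from plant import *
from h import *
shift((-109,1,42),sense())"
```

```text
tips at dock mm [-43.4   1.8  42.4] shift cm [ 6.56 -0.12  0.05] twist -0.006 F [1.  2.9 1. ] F dock [-2.5  1.7  1. ] t 4.8833
```

{"api": "jog_arm", "payload": {"plan": [[-0.1, 0, 0, 0, 50], [-0.2, 0, 0, 0, 50], [-0.2, 0, 0, 0, 50]]}}

```text
time_s: 5.13
eef_pos: [0.5266, -0.0096, 0.1394]
eef_rot: [[-0.247, 0.969, 0.013], [0.969, 0.247, 0.005], [0.001, 0.013, -1.0]]
wrist_force: [0.8, 3.3, -0.8]
opening: 0.0469
```

{"api": "jog_arm", "payload": {"plan": [[-0.1, 0, 0, 0, 50], [-0.2, 0, 0, 0, 50], [-0.2, 0, 0, 0, 50]]}}

```text
time_s: 5.38
eef_pos: [0.5271, -0.0113, 0.1394]
eef_rot: [[-0.248, 0.969, 0.012], [0.969, 0.248, 0.005], [0.002, 0.013, -1.0]]
wrist_force: [-1.0, 6.3, 0.3]
opening: 0.0474
```

```bash
python3 -c "
from plant import *
from h import *
import cv2
s=sense();shift((-70,1,42),s)
d=[snapshot(n)['img'] for n in('scene','side')]
a=cv2.resize(d[0][130:260,220:380,::-1],None,fx=3.8,fy=3.8,interpolation=2)[:, :600];b=cv2.resize(d[1][175:300,250:410,::-1],None,fx=4.5,fy=4.5,interpolation=2)
cv2.imwrite('pics/m_side.png',b);cv2.imwrite('pics/m_scene.png',a)"
```

```text
tips at dock mm [-39.5   1.8  42.4] shift cm [ 3.05 -0.1   0.05] twist -0.005 F [-1.   6.3  0.3] F dock [-6.4  0.6  0.3] t 5.3833
```

View pics/m_side.png

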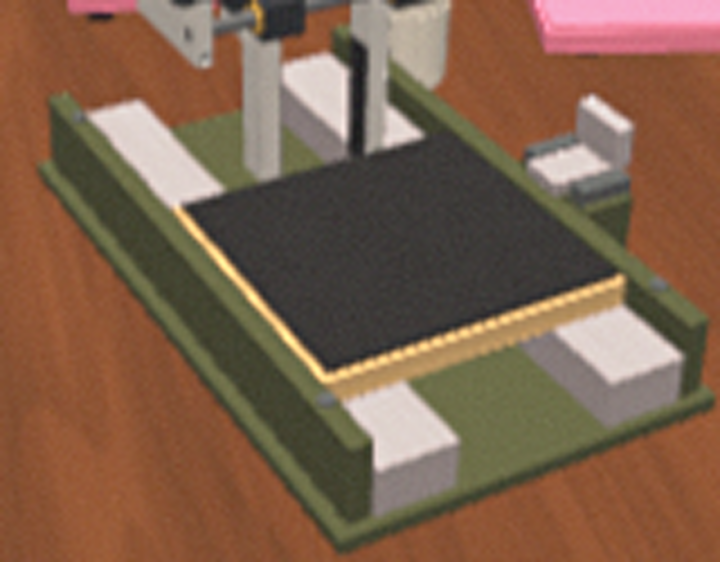

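The side view shows the board's leading top corners at crop (328,375) and (623,280), its trailing corner at (178,208), and the fingers on the trailing edge. I'll compare these with predictions for seated and unseated.

```bash
python3 -c "
from h import *
d=pickle.load(open('d0.pkl','rb'));p=np.load('p.npy')
for bx,z in((p[3]*1000,61),(40,54),(38,61),(40,61),(32,61),(32,54)):
  print(bx,z,((proj(d['side'],D(p,[(bx+75,-80,z),(bx+75,80,z),(bx-75,-80,z)]))-(250,175))*4.5).round().tolist())"
```

```text
-23.964824394187097 61 [[251.0, 276.0], [542.0, 187.0], [115.0, 123.0]]
40 54 [[321.0, 367.0], [622.0, 266.0], [169.0, 196.0]]
38 61 [[319.0, 352.0], [621.0, 251.0], [167.0, 181.0]]
40 61 [[321.0, 354.0], [623.0, 253.0], [168.0, 183.0]]
32 61 [[312.0, 344.0], [613.0, 245.0], [161.0, 176.0]]
32 54 [[311.0, 357.0], [611.0, 257.0], [162.0, 188.0]]
```

View pics/m_scene.png

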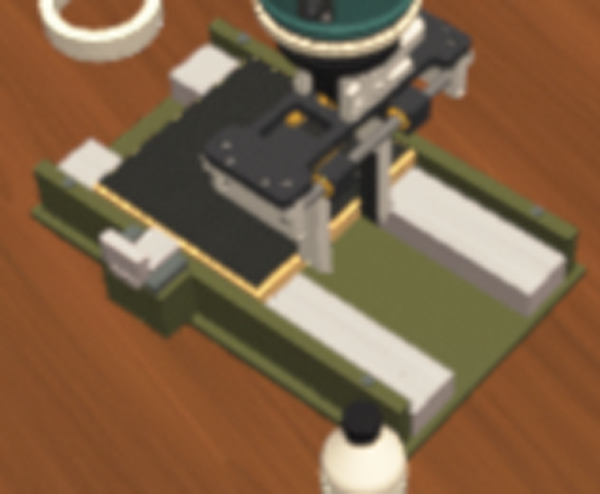

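The bias-corrected corners match a seated board (z 54) within about 1 px and rule out z 61. The scene view agrees. A gentle 2 mm push will confirm it is blocked by the notches.

{"api": "jog_arm", "payload": {"plan": [[-0.1, 0, 0, 0, 50], [-0.2, 0, 0, 0, 50]]}}

```text
time_s: 5.65
eef_pos: [0.5272, -0.0119, 0.1394]
eef_rot: [[-0.249, 0.968, 0.011], [0.969, 0.249, 0.007], [0.004, 0.013, -1.0]]
wrist_force: [-6.6, 17.6, 7.5]
opening: 0.047
```

```bash
python3 -c "
from plant import *
from h import *
shift((-80,1,42),sense())"
```

```text
tips at dock mm [-39.    1.8  42.4] shift cm [ 4.1  -0.1   0.05] twist -0.004 F [-6.6 17.6  7.5] F dock [-18.7  -1.9   7.5] t 5.65
```

Blocked at 19 N with no advance, so it is seated. Back off and rise.

{"api": "jog_arm", "payload": {"plan": [[2, 0, 0, 0, 50], [4, 0, 0, 0, 50], [4, 0, -4, 0, 20], [4, 0, -8, 0, 0], [4, 0, -12, 0, 0]]}}

```text
time_s: 6.07
eef_pos: [0.5154, 0.0253, 0.2608]
eef_rot: [[-0.248, 0.969, 0.01], [0.969, 0.248, 0.005], [0.003, 0.011, -1.0]]
wrist_force: [1.1, 0.4, 0.1]
opening: 0.0303
```

```bash
python3 -c "
from plant import *
from h import *
shift((40,170,150),sense())"
```

```text
tips at dock mm [-78.   -0.2 163.8] shift cm [-11.72  17.06   1.53] twist -0.005 F [1.1 0.4 0.1] F dock [-0.1  1.1  0.1] t 6.0667
```

{"api": "jog_arm", "payload": {"plan": [[-11.7, 17.1, 0, 0, 0], [-11.7, 17.1, 0, 0, 0], [-11.7, 17.1, 0, 0, 0], [-11.7, 17.1, 0, 0, 0], [-11.7, 17.1, 0, 0, 0]]}}

```text
time_s: 6.48
eef_pos: [0.7117, -0.0471, 0.2623]
eef_rot: [[-0.248, 0.969, 0.01], [0.969, 0.248, 0.005], [0.002, 0.011, -1.0]]
wrist_force: [-0.5, 0.4, 1.2]
opening: 0.0008
```

{"api": "jog_arm", "payload": {"plan": [[0, 0, 3, 0, 0], [0, 0, 3, 0, 0], [0, 0, 3, 0, 0]]}}

```text
time_s: 6.73
eef_pos: [0.7112, -0.0477, 0.2307]
eef_rot: [[-0.247, 0.969, 0.007], [0.969, 0.247, 0.004], [0.002, 0.008, -1.0]]
wrist_force: [-1.0, 0.6, 0.9]
opening: 0.0003
```

```bash
python3 -c "
from plant import *
from h import *
import cv2
s=sense();shift((40,165,72),s)
r=snapshot('wrist');cv2.imwrite('pics/w2.png',r['img'][:,:,::-1])
T=np.eye(4);T[:3,:3]=s['eef_rot'];T[:3,3]=s['eef_pos']
r['world_from_camera']=T@r['mount'];p=np.load('p.npy')
print(proj(r,D(p,[(x,y,88) for x in(23,57) for y in(130,120)]+[(-35,-80,54),(-35,80,54)])).round(1))
"
```

```text
tips at dock mm [ 42.2 170.8 133.7] shift cm [ 0.2  -0.63  6.17] twist -0.006 F [-1.   0.6  0.9] F dock [-0.8 -0.8  0.9] t 6.7333
[[266.6 195.4]
 [253.2 195.5]
 [269.  237.9]
 [256.  238. ]
 [  6.2 116.3]
 [207.3 115.2]]
```

View pics/w2.png

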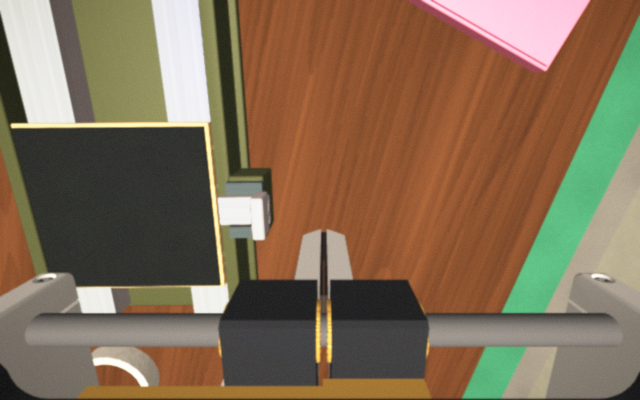

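The tab is at (251–271, 192–240), matching the prediction. The board's trailing edge is at row 124 against 116 predicted, so I'll check all the board corners for tilt and offset.

```bash
python3 -c "
from plant import *
from h import *
import cv2
s=sense();r=snapshot('wrist')
T=np.eye(4);T[:3,:3]=s['eef_rot'];T[:3,3]=s['eef_pos']
r['world_from_camera']=T@r['mount'];p=np.load('p.npy')
for b,z in((40,54),(43,54),(43,61),(46,54)): print(b,z,proj(r,D(p,[(b+x,y,z) for x in(-75,75) for y in(-80,80)])).round(1).tolist())
print('rail end/base',proj(r,D(p,[(160,40,35),(160,80,35),(165,100,10),(160,-40,35)])).round(1).tolist())
im=r['img'][:,:,::-1]
cv2.imwrite('pics/w2c.png',cv2.resize(im[100:330,0:290],None,fx=2.7,fy=2.7,interpolation=2)[:600])
"
```

```text
40 54 [[6.8, 116.6], [207.1, 115.5], [50.8, 284.0], [223.7, 282.3]]
43 54 [[7.8, 120.4], [207.5, 119.4], [51.6, 286.8], [224.0, 285.1]]
43 61 [[-0.9, 120.6], [204.4, 119.5], [45.2, 290.9], [221.7, 289.2]]
46 54 [[8.8, 124.3], [207.9, 123.2], [52.3, 289.7], [224.3, 288.0]]
rail end/base [[194.1, 312.3], [233.1, 311.9], [257.6, 301.9], [115.9, 313.1]]
```

View pics/w2c.png

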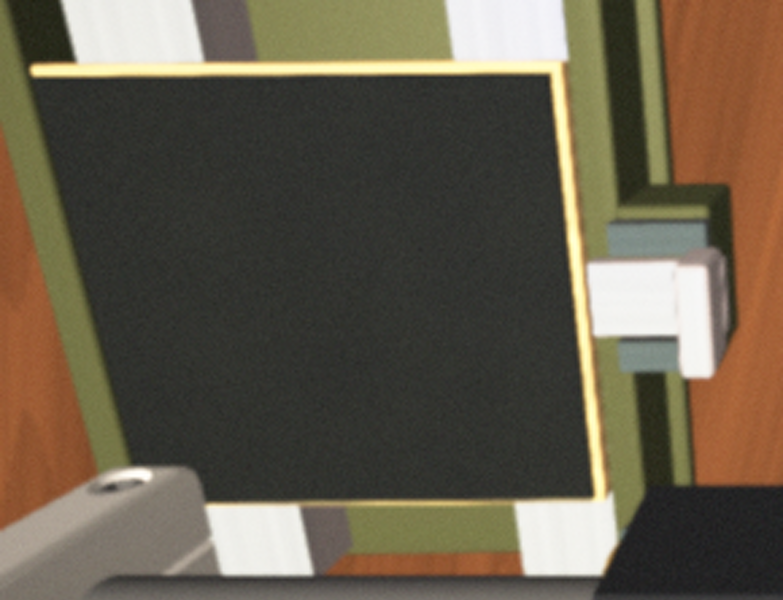

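Seen corners (11,123), (209,123) and (223,285) match z = 54 at both ends (an undropped end would shift them 4 to 8 px), with the board about 3 mm ahead, against the notch wall. It is seated. Descend beside the tab.

{"api": "jog_arm", "payload": {"plan": [[0.2, -0.3, 2.5, 0, 0], [0.2, -0.3, 4.5, 0, 0], [0.2, -0.3, 6.0, 0, 0], [0.2, -0.3, 6.2, 0, 0], [0.2, -0.3, 6.2, 0, 0]]}}

```text
time_s: 7.25
eef_pos: [0.7088, -0.0453, 0.1717]
eef_rot: [[-0.248, 0.969, 0.01], [0.969, 0.248, 0.004], [0.002, 0.011, -1.0]]
wrist_force: [0.7, -0.1, 0.2]
opening: 0.0002
```

```bash
python3 -c "
from plant import *
from h import *
shift((40,150,72),sense())"
```

```text
tips at dock mm [ 39.2 169.1  74.7] shift cm [-0.09 -1.91  0.25] twist -0.005 F [ 0.7 -0.1  0.2] F dock [0.3 0.7 0.2] t 7.25
```

{"api": "jog_arm", "payload": {"plan": [[0, -0.5, 0.1, 0, 0], [0, -1.0, 0.2, 0, 0], [0, -1.5, 0.2, 0, 0], [0, -2.0, 0.2, 0, 0], [0, -2.4, 0.2, 0, 0]]}}

```text
time_s: 7.67
eef_pos: [0.685, -0.0515, 0.17]
eef_rot: [[-0.248, 0.969, 0.011], [0.969, 0.248, 0.005], [0.002, 0.012, -1.0]]
wrist_force: [0.5, 0.1, -0.2]
opening: 0.0003
```

{"api": "jog_arm", "payload": {"plan": [[0, -0.3, 0, 0, 0], [0, -0.6, 0, 0, 0], [0, -0.9, 0, 0, 0], [0, -1.2, 0, 0, 0], [0, -1.5, 0, 0, 0]]}}

```text
time_s: 8.08
eef_pos: [0.6706, -0.0553, 0.1701]
eef_rot: [[-0.248, 0.969, 0.012], [0.969, 0.248, 0.004], [0.001, 0.012, -1.0]]
wrist_force: [2.7, -0.1, 1.7]
opening: 0.0003
```

```bash
python3 -c "
from plant import *
from h import *
shift((40,108,72),sense())"
```

```text
tips at dock mm [ 39.3 129.6  73.1] shift cm [-0.09 -2.16  0.08] twist -0.005 F [ 2.7 -0.1  1.7] F dock [0.8 2.6 1.7] t 8.0833
```

Contact at about 2.6 N, and the bolt is moving. About 20 to 25 mm to go.

{"api": "jog_arm", "payload": {"plan": [[0, -0.3, 0, 0, 0], [0, -0.6, 0, 0, 0], [0, -0.9, 0, 0, 0], [0, -1.2, 0, 0, 0], [0, -1.5, 0, 0, 0]]}}

```text
time_s: 8.5
eef_pos: [0.6558, -0.0591, 0.17]
eef_rot: [[-0.248, 0.969, 0.012], [0.969, 0.248, 0.004], [0.001, 0.013, -1.0]]
wrist_force: [1.9, -0.4, 0.6]
opening: 0.0007
```

{"api": "jog_arm", "payload": {"plan": [[0, -0.1, 0, 0, 0], [0, -0.3, 0, 0, 0], [0, -0.5, 0, 0, 0], [0, -0.7, 0, 0, 0], [0, -0.8, 0, 0, 0]]}}

```text
time_s: 8.92
eef_pos: [0.6478, -0.0612, 0.1698]
eef_rot: [[-0.248, 0.969, 0.012], [0.969, 0.248, 0.004], [0.001, 0.012, -1.0]]
wrist_force: [2.4, -0.5, 1.6]
opening: 0.0005
```

```bash
python3 -c "
from plant import *
from h import *
shift((40,108,72),sense())"
```

```text
tips at dock mm [ 39.2 106.   72.8] shift cm [-0.08  0.2   0.09] twist -0.005 F [ 2.4 -0.5  1.6] F dock [1.1 2.2 1.6] t 8.9167
```

Still sliding at 2 to 3 N. Continue in 1 mm steps to the end stop.

{"api": "jog_arm", "payload": {"plan": [[0, -0.1, 0, 0, 0], [0, -0.2, 0, 0, 0], [0, -0.3, 0, 0, 0]]}}

```text
time_s: 9.17
eef_pos: [0.6464, -0.0613, 0.1702]
eef_rot: [[-0.248, 0.969, 0.016], [0.969, 0.248, 0.004], [0.0, 0.017, -1.0]]
wrist_force: [21.3, 1.8, -9.8]
opening: 0.0007
```

{"api": "jog_arm", "payload": {"plan": [[0, -0.1, 0, 0, 0], [0, -0.2, 0, 0, 0], [0, -0.3, 0, 0, 0]]}}

```text
time_s: 9.42
eef_pos: [0.6458, -0.0612, 0.1705]
eef_rot: [[-0.249, 0.968, 0.022], [0.968, 0.249, 0.004], [-0.001, 0.022, -1.0]]
wrist_force: [27.8, 1.9, -15.7]
opening: 0.0003
```

{"api": "jog_arm", "payload": {"plan": [[0, -0.1, 0, 0, 0], [0, -0.2, 0, 0, 0]]}}

```text
time_s: 9.58
eef_pos: [0.6454, -0.061, 0.1707]
eef_rot: [[-0.25, 0.968, 0.026], [0.968, 0.25, 0.004], [-0.002, 0.026, -1.0]]
wrist_force: [20.7, 2.7, -12.0]
opening: 0.0005
```

Hard stop at about 25 N after full travel. Back off, rise and look.

{"api": "jog_arm", "payload": {"plan": [[0, 1.5, 0, 0, 0], [0, 4, 0, 0, 0], [0, 6, 0, 0, 0], [0, 6, -4, 0, 0], [0, 6, -8, 0, 0]]}}

```text
time_s: 10.0
eef_pos: [0.7007, -0.0457, 0.2498]
eef_rot: [[-0.251, 0.968, 0.019], [0.968, 0.251, 0.004], [-0.001, 0.02, -1.0]]
wrist_force: [0.1, -0.3, 0.6]
opening: 0.0005
```

{"api": "jog_arm", "payload": {"plan": [[0, 2, -8, 0, 0], [0, 2, -8, 0, 0], [0, 2, -8, 0, 0]]}}

```text
time_s: 10.25
eef_pos: [0.7207, -0.0408, 0.3379]
eef_rot: [[-0.252, 0.967, 0.028], [0.968, 0.252, 0.004], [-0.003, 0.028, -1.0]]
wrist_force: [0.2, 1.0, 0.0]
opening: 0.0008
```

```bash
python3 -c "
from plant import *
from h import *
import cv2
s=sense();shift((40,165,72),s)
a=snapshot('side');cv2.imwrite('pics/f.png',cv2.resize(a['img'][150:340,240:500,::-1],None,fx=3,fy=3,interpolation=2))
p=np.load('p.npy')
print(((proj(a,D(p,[(x,y,88) for x in(23,57) for y in(95,85)]))-(240,150))*3).round())
"
```

```text
tips at dock mm [ 37.9 181.7 240.9] shift cm [-0.15 -2.14 16.84] twist -0.001 F [0.2 1.  0. ] F dock [-0.9  0.4  0. ] t 10.25
[[389. 145.]
 [378. 149.]
 [416. 167.]
 [405. 170.]]
```

View pics/f.png

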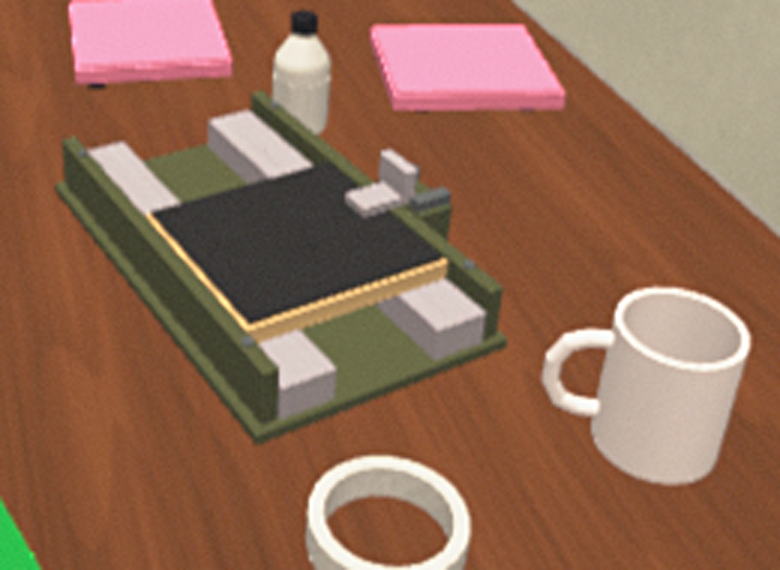

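The final view shows the bolt plate reaching over the board's edge at (375,198). The tab top runs from about (385,152) to (416,170), against (384–411, 147–168) predicted for fully home. The board is level, the bystanders are undisturbed, and the arm is clear. Hand in.

```bash
python3 -c "
from plant import *
print(finish_job())"
```

```text
the job is handed in; nothing more can be done
None
```

I pushed the board along the rails until it dropped into the notches, then pushed the slide bolt home over its edge, backed off and handed the job in. No verdict was reported.

- **Board:** It slid with about 5–7 N, the force fell off at the notches, and it then stood firm at 19 N without moving on. The side camera matched the seated height at the three corners I compared. The wrist view suggested it sits about 3–6 mm ahead of nominal. That is partly notch play and partly calibration error.
- **Bolt:** It slid with 2–3 N and hit a hard stop at about 25 N. The last picture shows it over the board's edge, and the tab is within about 2 px of where full travel should put it.
- **Rest of the bench:** The bottle, tape and mug look untouched in the last picture. The arm was clear of everything at about 10.3 s of the 42 s allowed, and the highest wrist force I saw was about 32 N.

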